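# Set the rotary test stage to its mark and clamp it

### The job

Set the rotary sensor stage: with closed fingertips, push the upright peg on the black dial round until the dial's white index line lines up with the red target line on the scale, and leave the dial there. Then push the clamp lever with the black ball, at the left of the stage, forwards (away from the robot) all the way over to its stop, so that the setting is locked in line. Only push: do not take the peg or the lever between the fingers, and leave the sensor cell in the dial's nest and the other things on the bench where they are.

Things in the scene. Friction and masses are not known exactly. Their poses are not given: they have to be found in the camera images.
- stage: round aluminium stage fixed to the bench, 176 mm in diameter, scale face 26 mm high; origin on the dial's axis at bench level, z up. An ear carries the clamp on its +y side; the stage's +x points roughly away from the robot. The dial is a black disc of radius 62 mm whose top is 32 mm above the bench, with an aluminium nest (radius 16 mm, top 43 mm above the bench) in the middle
- dial (a joint): angle of the dial (rad); 0 when its white line points along the stage's +x, grows anticlockwise seen from above. At the start it stands anticlockwise of the target, by 0.45 to 1.65 rad. It turns against friction (about 2 N at the peg) and stays where it is left
- index_mark (a point): outer end of the white line (4 mm wide) on the dial, 63 mm from the dial's axis
- target_mark (a point): inner end of the red target line (4 mm wide) on the fixed scale, 63 mm from the dial's axis; a small red clip sits behind it on the rim. It differs from run to run and cannot be moved. The thin black lines every 10 degrees are the scale only
- peg_top (a point): centre of the top of the bright steel finger peg on the dial: 16 mm in diameter, 36 mm high (from 32 to 68 mm above the bench), 46 mm from the dial's axis, opposite the white line
- clamp (a joint): angle of the clamp lever (rad): 0 to 0.2 at the start (open, leaning to the stage's -x, towards the robot), 1.05 at its stop (locked, leaning to the stage's +x). It swings in the stage's x-z plane, needs about 2 to 3 N at the ball, and stays where it is left
- clamp_ball (a point): centre of the black ball (19 mm in diameter) at the lever's end; the lever is a 9 mm steel rod, 55 mm from its pivot to the ball. The pivot lies at x = 0, y = 110 mm in the stage's frame, 28 mm above the bench, between two steel cheeks that reach 36 mm above the bench and 13 mm to either side of it along x. The ball is about 76 mm above the bench at both ends of the swing and 83 mm half-way
- toggle_fixture: grey test fixture with a red handle, fixed at the right of the stage, not part of the job: about 0.27 m along y; its handle reaches to about 0.04 m right of the robot's centre line (y = -0.04, x = 0.55) and up to 124 mm above the bench, so keep the gripper's body clear of it; origin on its base
- dial_cell: loose steel-grey sensor cell (19 x 21 x 27 mm) standing in the nest in the middle of the dial, its top 61 mm above the bench; origin under its base; it turns with the dial and stays there
- sensor_bench_0: loose steel-grey sensor cell standing at the front right (19 x 21 x 27 mm), a bystander; origin under its base
- sensor_bench_1: another such loose sensor cell at the front right, a bystander; origin under its base
- sensor_bench_2: another such loose sensor cell at the front right, a bystander; origin under its base
- tweezers: steel tweezers (131 mm long, 11 mm high) lying at the front edge of the bench, a bystander; origin under the middle
- plug_red: red test plug (55 mm long, 19 mm thick) lying at the front edge, a bystander; origin under the middle
- marker_pen: blue marker pen (135 mm long, 16 mm thick) lying at the front left, a bystander; origin under the middle
- cap_bin: yellow bin (64 x 94 x 34 mm) with red caps, behind the stage, a bystander; origin under its base

How it is judged (in metres and radians):
On the way, in this order (a step that is already met when the one before it is completed fails the run):
1. the white line is lined up with the red line, the dial at rest and the clamp still open (horizontal distance between index_mark and target_mark below 0.0035 m and value of joint clamp below 0.4 rad and velocity of joint dial between -0.05 and 0.05 rad/s), for 0.3 s.
2. the clamp lever is pushed over to its stop (value of joint clamp above 0.95 rad), for 0.2 s.
At the end, for the whole second after the job is handed in: The ends of the white and the red line are less than 3.5 mm apart (about 3 degrees), the clamp lever is within 0.1 rad of its stop, both are at rest, the cell is in its nest (within 12 mm) and the bystanders are within 20 mm of where they stood (horizontal distance between index_mark and target_mark below 0.0035 m and value of joint clamp above 0.95 rad and distance of each of sensor_bench_0, sensor_bench_1, sensor_bench_2, tweezers, plug_red, marker_pen, cap_bin from where it was at the start of the episode below 0.02 m and distance of dial_cell from where it was at the start of the episode below 0.012 m and velocity of joint dial between -0.05 and 0.05 rad/s and velocity of joint clamp between -0.05 and 0.05 rad/s); the robot touches nothing.
It fails at once if the clamp is pushed over while the lines are out of line, or the dial is turned out of line once it is clamped (value of joint clamp above 0.6 rad and horizontal distance between index_mark and target_mark above 0.0035 m).
It fails at once if the peg is taken between the fingers (horizontal distance between the grasp point and peg_top below 0.008 m and height (world z) of the grasp point below 0.083 m).
It fails at once if the lever's ball is taken between the fingers (distance between the grasp point and clamp_ball below 0.008 m).
It fails at once if the cell is lifted or knocked out of its nest (distance of dial_cell from where it was at the start of the episode above 0.012 m).
It fails at once if a bystander is moved (distance of any of sensor_bench_0, sensor_bench_1, sensor_bench_2, tweezers, plug_red, marker_pen, cap_bin from where it was at the start of the episode above 0.02 m).
It also fails if it takes over 48 s, if anything falls off the work surface, if the arm or the gripper's body presses on something with over 40 N, if the wrist force passes 120 N, or if a joint passes its speed limit or range.

### The arm

A 6-joint arm with a two-finger parallel gripper is mounted at the origin on a cart in front of the work surface, level with it; the furniture and walls round the work are solid. World frame = base frame: x ahead of the robot, y to its left, z up, the work surface at z = 0. Lengths are in mm, angles in degrees, forces in N, time in s.
With the tool pointing down it reaches from about 325 to 925 mm from the base axis. Payload 3.1 kg.
Tool frame: the origin (TCP) lies at the very end of the fingers, on their centre line; the grasp point (between the pads) lies grasp_offset behind it (grasp_offset is the distance from the TCP to the grasp point, in mm); z points along the fingers, x is the direction in which the jaws open and shut, and the axes are right-handed (so a half turn about z gives the same grasp; the last joint's range is limited). The gripper opens to 85 mm and grips with 20 to 120 N. Pads are 22 mm wide; open, the fingers measure 114 mm over their backs; the gripper's body (76 mm by 85 mm) begins 54 mm behind the grasp point. The pads swing forward as they close: fully open they stand 13 mm farther back than shut.
Start: joints at [59.06, 12.427, 92.441, -0, 75.132, -6.429], TCP at [259.277, 568.695, 231.3] pointing down, gripper open.
Joint ranges: [-157.48, 157.48], [-44.54, 120.13], [17.64, 146.25], [-64.5, 244.5], [7.68, 150.69], [-147.95, 147.95]. Speed limits (degrees/s): [159.86, 159.86, 180, 180, 180, 180].

### API

Orientations are given as [roll, pitch, yaw] about the fixed x, y, z axes, in that order (R = Rz(yaw) Ry(pitch) Rx(roll)).
In Python, from station import * gives the robot as it stands. Calls block until the motion is done:
- goto(position, orientation): joint-space move of the TCP to a pose.
- move_l(position, attitude=None, speed=150): straight line of the TCP; attitude=None keeps the orientation; speed is the mean speed in mm/s.
- move_j(angles): joint-space move.
- grip(opening, squeeze=None): finger opening in mm; squeeze is the grip in N (None keeps the last); returns when the fingers have stopped.
- wait(seconds).
- solve_ik(position, orientation): joint angles nearest the present ones, or None.
- get_obs(): the state.
- get_image(name): name is "scene" or "top"; returns the picture (400x640x3 uint8, red, green, blue); there is no depth.
- get_calibration(name): a dict with "fx", "fy", "cx", "cy" (pixels), "D" ([k1, k2, p1, p2, k3] as OpenCV has them; the pictures are not rectified), "R" (3x3) and "t" (3): a world point X has camera coordinates R X + t. Camera axes: x right, y down, z forward; pixel columns grow to the right and rows downward; lengths in mm; the calibration is good to about 2 mm. A picture is of the moment at which its call begins. get_calibration takes no time and is no camera call.
A pose or a line that the arm cannot do raises Unreachable and nothing moves.
- sign_off(): hands the job in, once; it reports no verdict.
Trained networks look in the newest picture that a camera, given by its name, has taken for a name from the list of things; names that differ only in an ending like _2 or _b are one class to them, and where a whole thing is asked for, a point or a joint stands for the part that bears it (a point fixed in the world has none). Each returns a list of dicts, best first, with "score" (0 to 1); they miss things now and then, are a little off and sometimes report something else, mostly with a low value. They report only what shows in the picture. A call takes as long as a camera call.
- spot_in(name, camera): "extent" ([centre column, centre row, width, height] in pixels, round what is visible of it).
- regions_of(name, camera): "region" (400x640 bool, what is visible of it) and "extent" ([centre column, centre row, width, height] in pixels, round what is visible of it).
The state is a dict: "t": time; "joint_pos": joint angles; "qvel": joint speeds; "effort": joint torques, N m; "tcp_pos": TCP position; "ee_rot": TCP orientation; "wrist_force": force on the tool from outside, world axes, zero at the start; "moment": the same for the moment, N m; "grip_width": finger opening in mm.
Only numpy, scipy, OpenCV 4.12 (cv2) and the standard library are available. Lean on these libraries where they do the work, as an engineer would, in place of code of your own. Each camera call takes 0.05 s, during which the arm holds its last target.

## Working session

There is one attempt and no reset: what is moved stays moved. The work goes in short steps, each a Python script; the robot and the scene stay as the last script left them, time stands still between calls to the robot, and variables do not carry over. Pictures are saved under pics/ and viewed, and the job is handed in when it is done.

```bash
ls; mkdir -p pics; python3 - <<'E'
from station import *
import cv2
o=get_obs();print(o)
for n in("scene","top"):
    im=get_image(n);cv2.imwrite(f"pics/{n}0.png",im[:,:,::-1]);c=get_calibration(n);print(n,c)
    for k in("index_mark","target_mark","peg_top","clamp_ball","dial_cell","stage"):
        print(k,[(round(d["score"],2),[round(float(v),1) for v in d["extent"]]) for d in spot_in(k,n)[:2]])
print(get_obs()["t"])
E
```

```text
pics
{'t': 0.0, 'joint_pos': array([ 5.90620242e+01,  1.24768940e+01,  9.25294323e+01,  1.29628134e-03,
        7.51305473e+01, -6.42952539e+00]), 'qvel': array([-0.09199038,  0.00644557,  0.01958755,  0.04262506,  0.13661724,
       -0.00637555]), 'effort': array([-7.78060530e-05, -3.96836078e+01, -3.03853798e+01, -3.10644136e-04,
        9.65870277e-03, -5.11190066e-06]), 'tcp_pos': array([258.82935108, 567.99316898, 229.95808783]), 'ee_rot': array([-1.79983429e+02,  1.35872475e-01,  6.54912351e+01]), 'wrist_force': array([-0.71418705, -0.20724836, -0.66025294]), 'moment': array([0.01766622, 0.02839576, 0.03698046]), 'grip_width': 85.57388066897757}
scene {'fx': 462.4363881735958, 'fy': 462.4363881735958, 'cx': 318.744072131439, 'cy': 207.29276040629793, 'D': array([0.02470768, 0.        , 0.        , 0.        , 0.        ]), 'R': array([[ 0.5446228 , -0.83855902, -0.01430986],
       [-0.55830305, -0.34976572, -0.75230422],
       [ 0.62584639,  0.41771127, -0.65866045]]), 't': array([-272.84505104,  399.28784638,  882.15967894])}
index_mark [(0.7, [295.9, 219.1, 44.8, 31.0])]
ta
[... 200 characters left out ...]
[290.4, 221.8, 78.5, 52.7])]
top {'fx': 418.8925269727594, 'fy': 418.8925269727594, 'cx': 314.4911033324956, 'cy': 198.11377614796422, 'D': array([0.01826732, 0.        , 0.        , 0.        , 0.        ]), 'R': array([[-0.02139173, -0.99974786,  0.00682725],
       [-0.99717614,  0.02084401, -0.07214765],
       [ 0.07198715, -0.00835134, -0.9973706 ]]), 't': array([  45.01811397,  565.24933759, 1018.70064708])}
index_mark [(0.86, [290.0, 202.8, 50.8, 49.7])]
target_mark []
peg_top [(0.89, [286.4, 201.8, 51.0, 51.5]), (0.24, [372.9, 260.4, 6.5, 7.5])]
clamp_ball [(0.56, [241.4, 212.6, 9.0, 13.9])]
dial_cell [(0.34, [263.1, 281.1, 21.9, 9.0])]
stage [(0.61, [279.1, 201.7, 93.9, 71.3])]
0.7
```

```bash
python3 - <<'E'
import cv2
a=cv2.imread("pics/top0.png")
cv2.imwrite("pics/topz.png",cv2.resize(a[145:260,215:360],None,fx=5,fy=5,interpolation=cv2.INTER_CUBIC))
a=cv2.imread("pics/scene0.png")
cv2.imwrite("pics/scenez.png",cv2.resize(a[170:270,230:370],None,fx=5.5,fy=5.5,interpolation=cv2.INTER_CUBIC))
E
```

```text
(no output)
```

View pics/scene0.png

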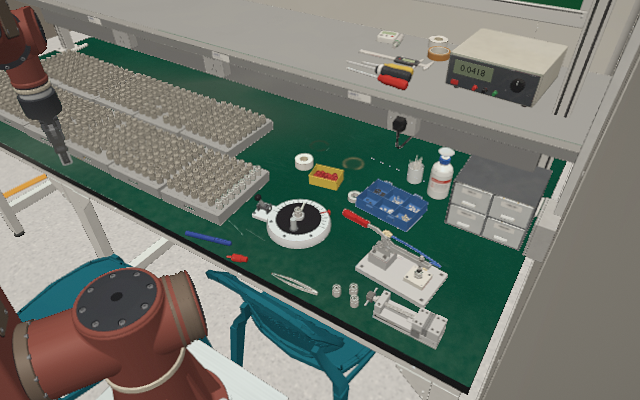

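View pics/top0.png

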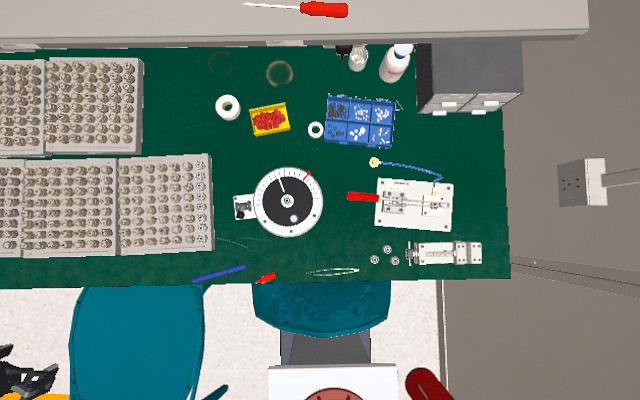

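```bash
sleep 1
```

```text
(no output)
```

View pics/topz.png

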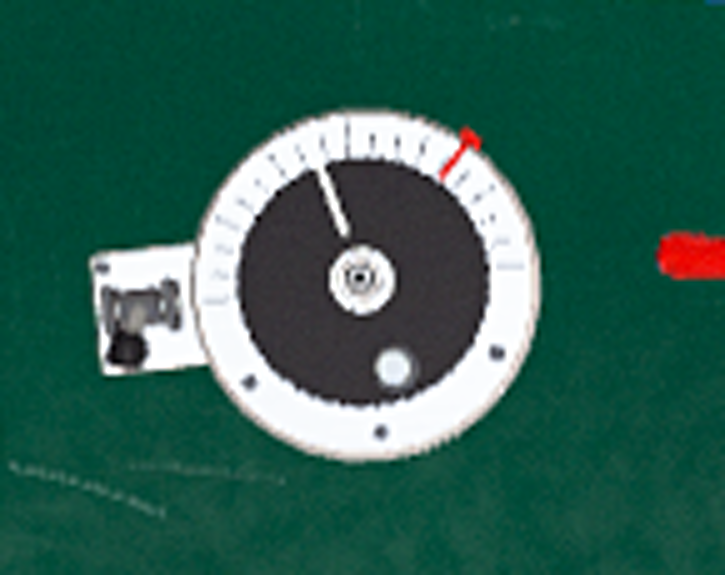

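View pics/scenez.png

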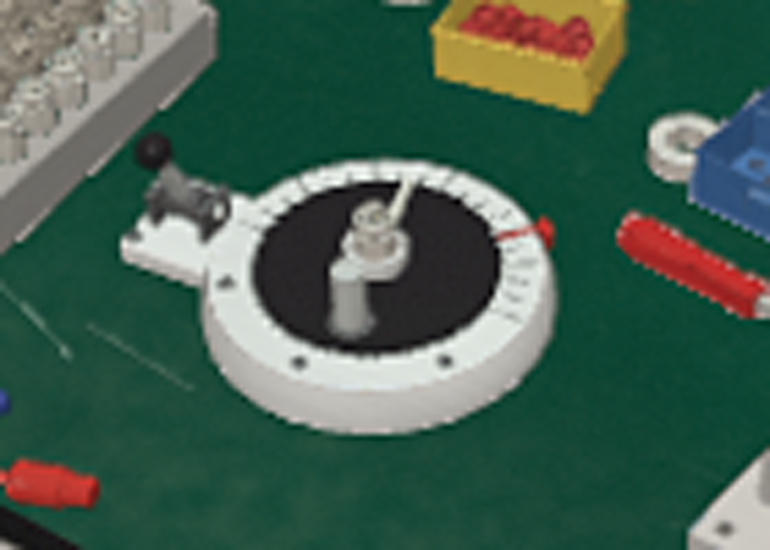

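The top view shows the stage centred near (287,200), with the index end near (279,178), the red line's inner end near (304,180), the peg top near (294,218) and the ball near (240,215). Next I'll measure these metrically.

```bash
cat > h.py <<'E'
from station import *
import numpy as np, cv2
def proj(P,n):
    c=get_calibration(n);K=np.array([[c["fx"],0,c["cx"]],[0,c["fy"],c["cy"]],[0,0,1]])
    return cv2.projectPoints(np.asarray(P,float).reshape(-1,3),cv2.Rodrigues(c["R"])[0],c["t"],K,c["D"])[0].reshape(-1,2)
def unproj(uv,z,n):
    c=get_calibration(n);K=np.array([[c["fx"],0,c["cx"]],[0,c["fy"],c["cy"]],[0,0,1]])
    p=cv2.undistortPoints(np.asarray(uv,float).reshape(-1,1,2),K,c["D"]).reshape(-1,2)
    d=np.c_[p,np.ones(len(p))]@c["R"]; o=-c["R"].T@c["t"]
    return (o+d*((z-o[2])/d[:,2])[:,None])[:,:2]
def tri(u1,u2):
    A=[];b=[]
    for n,uv in(("top",u1),("scene",u2)):
        o=-get_calibration(n)["R"].T@get_calibration(n)["t"]
        q=np.r_[unproj(uv,0,n)[0],0]-o;q/=np.linalg.norm(q);M=np.eye(3)-np.outer(q,q);A.append(M);b.append(M@o)
    A=np.vstack(A);b=np.hstack(b);x=np.linalg.lstsq(A,b,rcond=None)[0];return x,np.linalg.norm(A@x-b)
def ortho(im,n,z,c0,half=110,s=0.5):
    # row 0 = +x far, col 0 = +y left
    N=int(2*half/s);r,c=np.mgrid[0:N,0:N]
    P=np.c_[(c0[0]+half-r*s).ravel(),(c0[1]+half-c*s).ravel(),np.full(N*N,z)]
    uv=proj(P,n).astype(np.float32).reshape(N,N,2)
    return cv2.remap(im,uv[...,0],uv[...,1],cv2.INTER_LINEAR)
def analyse(im,n,c0,verbose=True):
    """returns dict: centre, index angle, target angle (world deg)"""
    half,s=110,0.5
    def world(px): return np.c_[c0[0]+half-px[:,1]*s,c0[1]+half-px[:,0]*s]
    # dark dial disc at z=32
    o=ortho(im,n,32,c0)
    g=cv2.cvtColor(o,cv2.COLOR_RGB2GRAY);mx=o.max(2).astype(int);mn=o.min(2).astype(int)
    dark=((mx<100)&(mx-mn<30)).astype(np.uint8)
    dark=cv2.morphologyEx(dark,cv2.MORPH_OPEN,np.ones((9,9)))
    cs=max(cv2.findContours(dark,0,cv2.CHAIN_APPROX_NONE)[0],key=cv2.contourArea)
    hull=cv2.convexHull(cs);e=cv2.fitEllipse(hull)
    ctr=world(np.array([e[0]]))[0]
    rr,cc=np.mgrid[0:g.shape[0],0:g.shape[1]];W=world(np.c_[cc.ravel(),rr.ravel()])
    d=W-ctr;R=np.hypot(*d.T);A=np.degrees(np.arctan2(d[:,1],d[:,0]))
    return dict(ctr=ctr,axes=np.array(e[1])*s,R=R,A=A,g=g.ravel(),o=o)
E
python3 - <<'E'
from h import *
for n in("top","scene"):
    im=cv2.imread(f"pics/{n}0.png")[:,:,::-1].copy()
    if n=="top": c0=unproj([287,200],32,n)[0]
    r=analyse(im,n,c0);print(n,r["ctr"],r["axes"])
    # index: white within R 25..58 
    c1=r["ctr"]
    def prof(o,a0,radii,f):
        pass
    o=ortho(im,n,32,c1).astype(float);c26=ortho(im,n,26,c1).astype(float)
    rr,cc=np.mgrid[0:440,0:440];x=110-rr*.5;y=110-cc*.5;R=np.hypot(x,y);A=np.degrees(np.arctan2(y,x))
    m=(R>24)&(R<58)&(o.min(2)>80)
    w=np.where(m,o.min(2)-60,0)
    lab=cv2.connectedComponentsWithStats(m.astype(np.uint8))
    for i in range(1,lab[0]):
        if lab[2][i,4]>60:
            k=lab[1]==i;ww=w*k;X=(ww*x).sum()/ww.sum();Y=(ww*y).sum()/ww.sum()
            C=np.cov(x[k],y[k],aweights=ww[k]);ev,V=np.linalg.eigh(C);v=V[:,1]
            print(" white",lab[2][i,4],"c",X,Y,"ang",np.degrees(np.arctan2(Y,X)),"dir",np.degrees(np.arctan2(v[1],v[0])),np.sqrt(ev), R[k].min(),R[k].max())
    red=np.clip(c26[...,0]-np.maximum(c26[...,1],c26[...,2])-30,0,None);k=(red>0)&(R>60)&(R<82)
    ww=red*k;X=(ww*x).sum()/ww.sum();Y=(ww*y).sum()/ww.sum();v=np.linalg.eigh(np.cov(x[k],y[k],aweights=ww[k]))[1][:,1]
    print(" red",k.sum(),np.degrees(np.arctan2(Y,X)),np.degrees(np.arctan2(v[1],v[0])))
    for q in ("o","c26"): cv2.imwrite(f"pics/{n}_{q}.png",eval(q)[:,:,::-1])
print(tri([293.8,218.4],[230+350/5.5,170+268/5.5]))
print(tri([240.2,214.6],[230+154/5.5,170+150/5.5]))
E
python3 -c "
import cv2,numpy as np
cv2.imwrite('pics/oo.png',np.hstack([cv2.resize(cv2.imread('pics/%s_o.png'%n),(400,400)) for n in('top','scene')]))"
```

```text
top [560.16489684 100.25485562] [120.60564423 122.31400299]
 white 944 c 38.918346428248896 13.948722116860832 ang 19.71818408155369 dir -160.32150393213584 [1.58583779 9.54292681] 24.041630560342615 57.9396237474839
 white 1523 c -42.86886259698575 -14.531617655931365 ang -161.2744521199866 dir -141.17708773949403 [4.5448323  4.76309557] 34.6878941419049 56.61271941887264
 red 403 -37.38544833321731 141.61393022576559
scene [557.41521727 102.82884549] [122.46635437 126.71218872]
 white 2922 c 30.255168893048584 19.32900323321705 ang 32.57313188129387 dir 174.08933060802184 [ 6.1950029  10.65399275] 24.005207768315607 57.97628825649328
 white 2285 c -34.93197868870584 -7.684784261153187 ang -167.59297423864888 dir 47.419896556264355 [4.48064817 9.13505691] 24.005207768315607 52.974050251042726
 red 420 -34.09001176465634 141.0107217228314
(array([515.04817882,  83.96033647,  70.33218908]), np.float64(1.4568341175379584))
(array([526.10344601, 208.42024694,  79.26895385]), np.float64(1.9769306102747386))[ WARN:0@0.986] global loadsave.cpp:1063 imwrite_ Unsupported depth image for selected encoder is fallbacked to CV_8U.
```

View pics/oo.png

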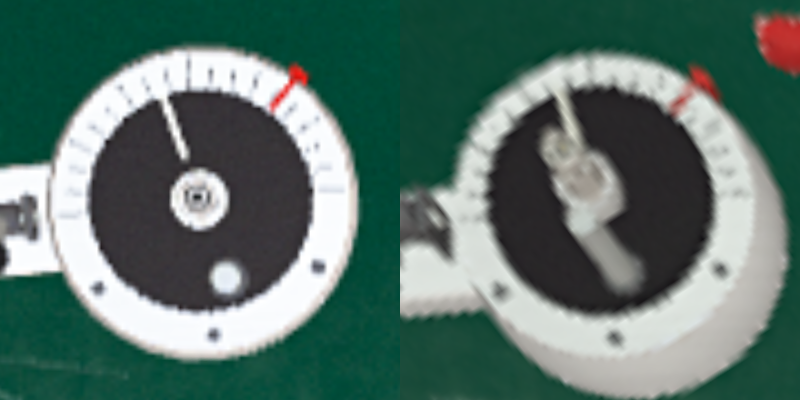

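The images give an index angle of about 19.7°, a target of about −38° and a stage yaw of about 4.6°. The dial therefore needs about −57.5°. I'll push straight along world direction 80.5° with the finger sides, stop short, and look.

```bash
cat >> h.py <<'E'
C=np.array([558.8,101.5])
PN=np.radians(80.5);nv=np.array([np.cos(PN),np.sin(PN)]);tv=np.array([np.cos(PN+np.pi/2),np.sin(PN+np.pi/2)])
ORI=[180,0,-9.5]
def P(s,z,lat=45): return list(C+nv*s+tv*lat)+[z]
def shot(tag):
    out=[]
    for n,(a,b,c,d) in(("top",(145,260,215,360)),("scene",(170,270,230,370))):
        im=get_image(n);cv2.imwrite(f"pics/{n}_{tag}.png",im[:,:,::-1])
        out.append(cv2.resize(im[a:b,c:d,::-1],(400,320),interpolation=cv2.INTER_CUBIC))
    cv2.imwrite(f"pics/z_{tag}.png",np.hstack(out))
def angles(n,tag,c):
    im=cv2.imread(f"pics/{n}_{tag}.png")[:,:,::-1].copy()
    o=ortho(im,n,32,c).astype(float)
    rr,cc=np.mgrid[0:440,0:440];x=110-rr*.5;y=110-cc*.5;R=np.hypot(x,y)
    w=np.where((R>24)&(R<58),o.min(2)-60,0);m=w>20
    L,lab,st,_=cv2.connectedComponentsWithStats(m.astype(np.uint8))
    for i in range(1,L):
        if st[i,4]>300:
            k=lab==i;ww=w*k;X=(ww*x).sum()/ww.sum();Y=(ww*y).sum()/ww.sum()
            ev,V=np.linalg.eigh(np.cov(x[k],y[k],aweights=ww[k]));v=V[:,1]
            print(n,"white",st[i,4],"ang %.1f dir %.1f"%(np.degrees(np.arctan2(Y,X)),np.degrees(np.arctan2(v[1],v[0]))),np.sqrt(ev).round(1))
def st():
    o=get_obs();print("t %.2f"%o["t"],o["tcp_pos"].round(1),o["wrist_force"].round(1),round(o["grip_width"],1))
E
python3 - <<'E'
from h import *
grip(0);st()
goto(P(-53,150),ORI);st()
move_l(P(-53,46));st()
for s in(-46,-41,-36,-28,-18,-10):
    move_l(P(s,46),speed=50);st()
shot("a")
angles("top","a",[560.16,100.25])
E
```

```text
t 1.47 [259.3 568.7 231.3] [-0.5 -0.4  0.7] -0.1
t 3.53 [505.9  57.4 150.3] [ 0.4 -0.4  0.1] -0.1
t 4.38 [506.5  56.8  46.7] [ 0.2 -0.2  0.3] -0.3
t 4.67 [507.7  63.9  47. ] [-0.1  0.4  0.2] 0.2
t 4.92 [507.8  68.8  46.2] [ 0.6 -0.9  0.7] 0.2
t 5.17 [507.4  73.2  45.5] [-3.2 -2.  -1. ] -0.2
t 5.47 [509.2  81.2  45.5] [-2.4 -1.9 -0.8] 0.6
t 5.83 [512.4  91.5  46.4] [ 0.1  0.3 -1. ] 0.2
t 6.13 [513.6  99.7  46.4] [0.4 0.  0.6] 0.1
top white 946 ang -20.5 dir 159.4 [1.6 9.4]
top white 3899 ang 179.3 dir 92.3 [ 4.4 18.2]
```

View pics/z_a.png

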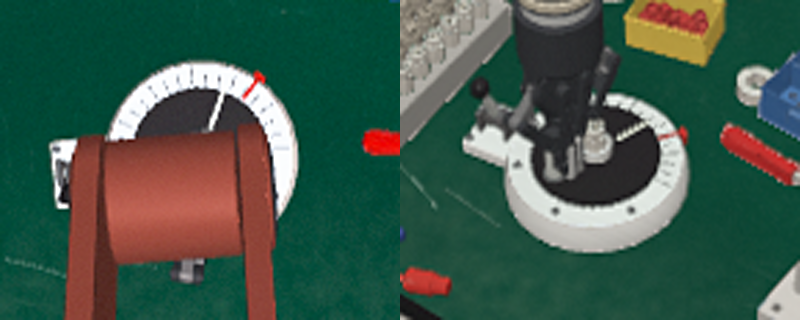

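```bash
cat >> h.py <<'E'
def redang(n,tag,c,lo=63,hi=76):
    im=cv2.imread(f"pics/{n}_{tag}.png")[:,:,::-1].copy()
    o=ortho(im,n,26,c).astype(float)
    rr,cc=np.mgrid[0:440,0:440];x=110-rr*.5;y=110-cc*.5;R=np.hypot(x,y)
    w=np.clip(o[...,0]-np.maximum(o[...,1],o[...,2])-20,0,None)*((R>lo)&(R<hi))*(abs(np.degrees(np.arctan2(y,x))+38)<20)
    k=w>0;X=(w*x).sum()/w.sum();Y=(w*y).sum()/w.sum();v=np.linalg.eigh(np.cov(x[k],y[k],aweights=w[k]))[1][:,1]
    print(n,"red ang %.1f dir %.1f"%(np.degrees(np.arctan2(Y,X)),np.degrees(np.arctan2(v[1],v[0]))))
E
python3 - <<'E'
from h import *
CT=[560.16,100.25]
for hi in(70,74,78): redang("top","0",CT,63,hi);redang("scene","0",[557.6,102.8],63,hi)
# outer rim circle at z=26 from white/aluminium face in top
im=cv2.imread("pics/top_0.png") if 0 else cv2.imread("pics/top0.png")
o=ortho(im,"top",26,CT)
g=(o.min(2)>150).astype(np.uint8)
rr,cc=np.mgrid[0:440,0:440];x=110-rr*.5;y=110-cc*.5
g[(abs(y)>70)&(y>0)&(abs(x)<60)]=0
g=cv2.morphologyEx(g,cv2.MORPH_OPEN,np.ones((5,5)))
cs=max(cv2.findContours(g,0,cv2.CHAIN_APPROX_NONE)[0],key=cv2.contourArea)[:,0]
X=110-cs[:,1]*.5;Y=110-cs[:,0]*.5;A=np.degrees(np.arctan2(Y,X));k=(abs(A-90)>40)
p=np.linalg.lstsq(np.c_[2*X[k],2*Y[k],np.ones(k.sum())],X[k]**2+Y[k]**2,rcond=None)[0];print("rim centre off",p[:2],np.sqrt(p[2]+p[0]**2+p[1]**2))
E
cp pics/top0.png pics/top_0.png; cp pics/scene0.png pics/scene_0.png
python3 -c "
from h import *
CT=[560.16,100.25]
for hi in(70,74,78): redang('top','0',CT,63,hi);redang('scene','0',[557.6,102.8],63,hi)
redang('top','a',CT)"
```

```text
top red ang -37.3 dir 149.7
scene red ang -33.8 dir -160.7
top red ang -37.3 dir 143.4
scene red ang -34.0 dir 141.3
top red ang -37.4 dir 141.5
scene red ang -34.1 dir 139.2
top red ang -37.3 dir 140.9[ WARN:0@0.021] global loadsave.cpp:275 findDecoder imread_('pics/top_0.png'): can't open/read file: check file path/integrity
Traceback (most recent call last):
  File "h.py", line 62, in redang
    im=cv2.imread(f"pics/{n}_{tag}.png")[:,:,::-1].copy()
       ~~~~~~~~~~~~~~~~~~~~~~~~~~~~~~~~~^^^^^^^^^^
TypeError: 'NoneType' object is not subscriptable
```

```bash
python3 - <<'E'
from h import *
from scipy.ndimage import map_coordinates
for n,CT in(("top",[560.16,100.25]),("scene",[557.6,102.8])):
    im=cv2.imread(f"pics/{n}0.png")
    for z,r0,r1,bright_in,nm in((26,80,96,True,"rim"),(32,56,68,False,"dial")):
        g=ortho(im,n,z,CT).min(2).astype(float);pts=[]
        for a in np.radians(np.arange(0,360,2)):
            r=np.arange(r0,r1,.25);x=r*np.cos(a);y=r*np.sin(a)
            v=map_coordinates(g,[(110-x)*2,(110-y)*2],order=1)
            d=np.gradient(np.convolve(v,np.ones(5)/5,'same'));d[:4]=0;d[-4:]=0
            i=np.argmin(d) if bright_in else np.argmax(d)
            if abs(d[i])>5: pts.append([x[i],y[i]])
        p=np.array(pts);k=np.ones(len(p),bool)
        for _ in range(8):
            q=np.linalg.lstsq(np.c_[2*p[k],np.ones(k.sum())],(p[k]**2).sum(1),rcond=None)[0];R=np.sqrt(q[2]+q[0]**2+q[1]**2)
            e=np.hypot(*(p-q[:2]).T)-R;k=abs(e)<max(1,1.5*np.std(e[k]))
        print(n,nm,q[:2]+CT,R,k.sum(),e[k].std())
E
```

```text
top rim [558.43094928  99.34082802] 86.43229519015965 129 0.4674584838589177
top dial [559.95495881 100.1629618 ] 61.43245971967788 146 0.4678701954700949
scene rim [557.57959973 105.57215776] 86.63561988067184 50 0.5193539523153882
scene dial [557.40793633 102.81970922] 62.666639049086015 105 0.5631713320585674
```

```bash
python3 - <<'E'
from h import *
for s in(-3,0.5):
    move_l(P(s,46),speed=40);st()
wait(.3)
shot("b")
angles("top","b",[560.16,100.25]);redang("top","b",[560.16,100.25])
E
python3 -c "
import cv2,numpy as np
a=cv2.imread('pics/top_b.png')[155:215,265:325];b=cv2.imread('pics/scene_b.png')[185:235,280:340]
cv2.imwrite('pics/zb.png',np.hstack([cv2.resize(a,(400,400),interpolation=cv2.INTER_CUBIC),cv2.resize(b,(400,400),interpolation=cv2.INTER_CUBIC)]))"
```

```text
t 6.56 [514.3 106.4  46.2] [-0.1 -0.3  0.4] -0.0
t 6.81 [514.7 109.6  46.1] [ 0.8 -1.1  0.2] 0.0
top white 826 ang -33.2 dir 145.5 [1.6 8.5]
top white 3254 ang 164.9 dir 91.0 [ 4.5 15.2]
top red ang -37.3 dir 141.2
```

View pics/zb.png

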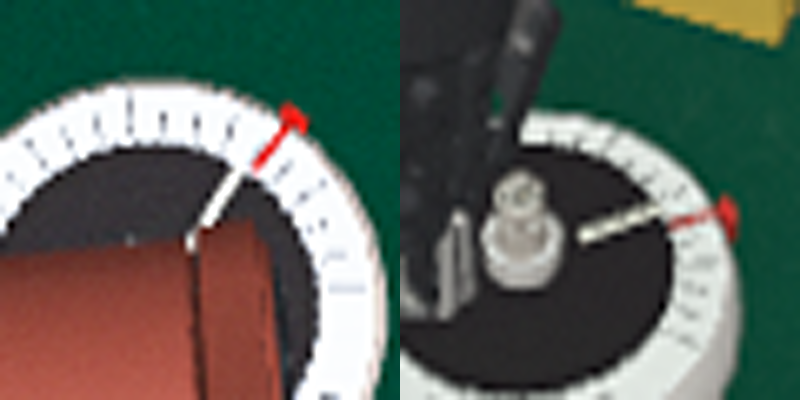

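```bash
python3 - <<'E'
from h import *
move_l(P(3.6,46),speed=25);st()
wait(.2)
move_l(P(-10,46),speed=60); move_l(P(-22,120));goto(P(-130,160,120),ORI);st()
shot("c")
angles("top","c",[560.16,100.25]);redang("top","c",[560.16,100.25])
E
python3 -c "
import cv2,numpy as np
a=cv2.imread('pics/top_c.png')[155:245,245:335];b=cv2.imread('pics/scene_c.png')[185:235,280:340]
cv2.imwrite('pics/zc.png',np.hstack([cv2.resize(a,(400,400),interpolation=cv2.INTER_CUBIC),cv2.resize(b,(400,400),interpolation=cv2.INTER_CUBIC)]))"
```

```text
t 7.48 [515.2 112.3  45.9] [ 0.5 -2.8 -0.7] 0.0
t 9.32 [418.7  -6.7 159.2] [1.2 0.3 0.7] 0.1
top white 993 ang -37.1 dir 143.2 [1.7 9.6]
top white 1602 ang 140.8 dir 54.1 [4.6 5. ]
top red ang -37.3 dir 140.9
```

View pics/zc.png

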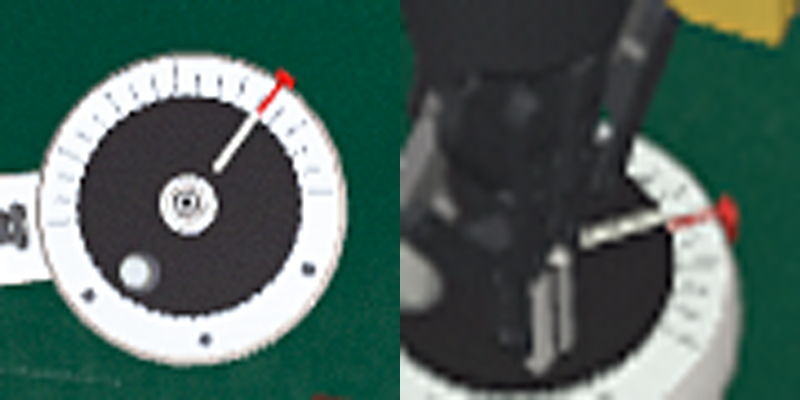

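```bash
cat > ticks.py <<'E'
from h import *
from scipy.ndimage import map_coordinates
from scipy.signal import find_peaks
import sys
def run(n,tag,CT,r0=65,r1=74):
    im=cv2.imread(f"pics/{n}_{tag}.png")
    o=ortho(im,n,26,CT).astype(float);a=np.arange(-100,110,.2)
    v=np.zeros(len(a));rd=np.zeros(len(a))
    for r in np.arange(r0,r1,.5):
        x=r*np.cos(np.radians(a));y=r*np.sin(np.radians(a))
        ch=[map_coordinates(o[...,i],[(110-y*0-x)*2,(110-y)*2],order=1) for i in range(3)]
        v+=ch[2];rd+=np.clip(ch[2]-ch[1]-20,0,None)
    v=cv2.GaussianBlur(v.reshape(1,-1),(0,0),5).ravel()/len(np.arange(r0,r1,.5))
    bg=cv2.GaussianBlur(v.reshape(1,-1),(0,0),40).ravel()
    pk,_=find_peaks(bg-v,prominence=4);ra=(rd*a).sum()/rd.sum()
    t=a[pk];t=t[abs(t-ra)>3]
    # fit
    best=None
    for a0 in np.arange(-5,5,.25):
        k=np.round((t-a0)/10);res=t-a0-10*k
        M=np.c_[np.ones(len(t)),np.sin(np.radians(t)),np.cos(np.radians(t))]
        w=np.ones(len(t),bool)
        for _ in range(4):
            q=np.linalg.lstsq(M[w],res[w],rcond=None)[0];e=res-M@q;w=abs(e)<1.5
        if best is None or (w.sum()-e[w].std()*3)>best[0]: best=(w.sum()-e[w].std()*3,q,a0,e,w)
    _,q,a0,e,w=best
    corr=ra-q[1]*np.sin(np.radians(ra))-q[2]*np.cos(np.radians(ra))
    rm=np.radians(q)*(r0+r1)/2
    print(n,tag,"ticks",t.round(1),"used",w.sum(),"sd %.2f"%e[w].std(),"zero %.2f"%(a0+q[0]),"centre off mm",rm[1:].round(2),"red raw %.2f corr %.2f"%(ra,corr))
run("top","0",[560.0,100.2]);run("top","c",[560.0,100.2])
run("scene","0",[557.4,102.8]);
E
python3 ticks.py
```

```text
top 0 ticks [-84.8 -74.8 -64.4 -54.4 -44.4 -24.6 -14.6  -4.4   5.8  15.6  25.4  35.6
  45.6  55.6  65.6  75.6  86.2  96.2] used 18 sd 0.20 zero -4.31 centre off mm [ 0.25 -0.22] red raw -37.15 corr -36.88
top c ticks [-84.8 -74.8 -64.4 -54.4 -44.4 -24.6 -14.6  -4.4   5.8  15.6  25.4  35.6
  45.6  55.6  65.8  75.6  86.2  96.2] used 18 sd 0.19 zero -4.30 centre off mm [ 0.27 -0.23] red raw -37.13 corr -36.85
scene 0 ticks [-82.6 -72.6 -62.6 -52.8 -43.  -21.6 -12.   -2.8   6.4  16.6  27.2  34.8
  46.4  55.4  64.2  74.   83.4  93.8] used 18 sd 0.58 zero -4.84 centre off mm [-1.9   2.51] red raw -33.85 corr -36.44
```

The tick fit puts the red line at −36.9° and the index at −37.1°, so they are aligned within about 0.3°. Next is the clamp.

```bash
cat >> h.py <<'E'
ps=np.radians(5.7);PV=C+110*np.array([-np.sin(ps),np.cos(ps)]);u=np.array([np.cos(ps),np.sin(ps)])
def Q(s,z): return list(PV+u*s)+[z]
E
python3 - <<'E'
from h import *
goto(Q(-70,150),[180,0,95.7]);st();print(get_obs()["joint_pos"].round(0))
move_l(Q(-70,66));st()
shot("d")
for s in(-55,-45,-35,-25):
    move_l(Q(s,66),speed=60);st()
shot("e")
E
```

```text
t 10.67 [478.1 204.1 149.6] [ 0.1 -0.2  0.5] -0.3
[ 15.   5. 111.  -0.  65. -80.]
t 11.38 [478.9 203.9  66.6] [ 0.2  0.6 -0.4] -0.1
t 11.88 [493.9 205.6  66.4] [0.5 0.4 0.3] -0.2
t 12.19 [503.6 206.5  66.1] [-0.8 -0.4 -0.3] 0.2
t 12.51 [513.1 207.5  65.9] [-2.3  0.6  1.6] 0.1
t 12.82 [523.9 208.6  66.1] [-0.5  0.5 -0.4] -0.0
```

View pics/z_d.png

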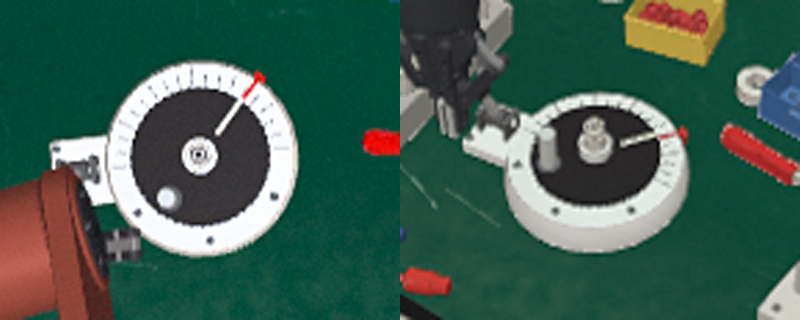

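View pics/z_e.png

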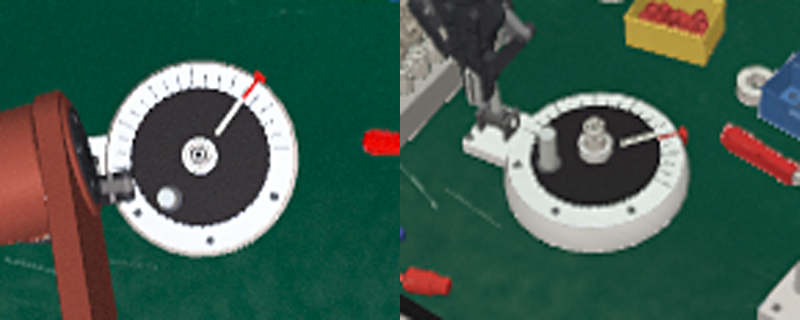

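Both views show the white and red lines in line, and the fingers have met the lever. I'll push on to the stop.

```bash
python3 - <<'E'
from h import *
s=-25
while s<18:
    s+=5 if s<0 else 2
    move_l(Q(s,66),speed=50 if s<0 else 30);o=get_obs();F=o["wrist_force"];print(s,o["tcp_pos"].round(1),F.round(1))
    if -F@np.r_[u,0]>9: break
wait(.4);st()
move_l(Q(s-25,66));move_l(Q(s-60,150));goto([420,-10,200],[180,0,95.7]);st()
shot("f");angles("top","f",[560.16,100.25])
E
```

```text
-20 [528.3 209.   66. ] [-1.  -0.7  0.5]
-15 [533.4 209.5  65.9] [-0.8  1.5 -0.7]
-10 [538.4 209.9  65.9] [-1.2 -0.  -0.4]
-5 [543.4 210.4  65.9] [-1.3 -0.6 -0.3]
0 [548.  210.9  65.8] [-1.5 -0.5 -1.1]
2 [549.7 211.   65.8] [-2.3 -1.  -1.5]
4 [551.7 211.3  65.8] [-2.6 -0.6 -2.2]
6 [553.9 211.5  65.9] [-3.3 -0.5 -1.7]
8 [555.6 211.7  65.8] [-3.5  0.  -1.6]
10 [555.8 211.8  65.7] [-7.3 -1.6  1.6]
12 [556.  211.8  65.6] [-10.7  -1.3   5.1]
t 16.14 [556.  211.8  65.6] [-11.2  -1.8   4.5] -0.0
t 18.15 [420.2  -9.6 199.5] [-0.2  0.9 -0.2] -0.0
top white 997 ang -37.1 dir 143.2 [1.7 9.6]
top white 1607 ang 140.8 dir 55.3 [4.6 5. ]
```

View pics/z_f.png

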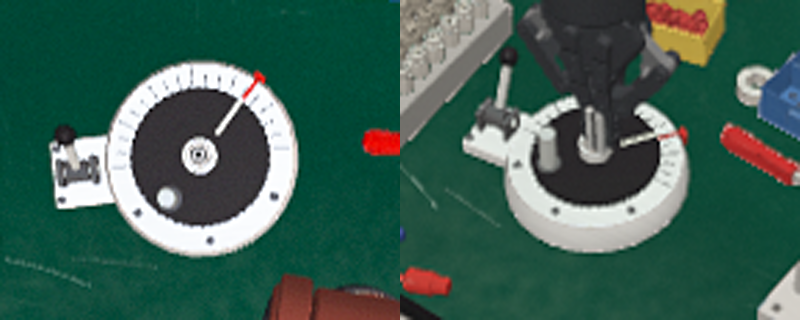

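The lever now leans away: the ball is at about (239,193) in the top view, and the dial hasn't moved. I'll check the ball's angle and that the bystanders stayed put.

```bash
python3 - <<'E'
from h import *
b=unproj([238.6,193.2],76,"top")[0];a=unproj([240.2,214.6],77,"top")[0]
print("ball s end",(b-PV)@u,"start",(a-PV)@u, "expect +-27")
p=cv2.imread("pics/top0.png").astype(int);q=cv2.imread("pics/top_f.png").astype(int)
d=(abs(p-q).max(2)>50).astype(np.uint8)
for s in cv2.connectedComponentsWithStats(d)[2][1:]:
    if s[4]>8: print(s)
E
python3 ticks.py | sed -n 2p
python3 -c "
import cv2;cv2.imwrite('pics/top_f2.png',cv2.imread('pics/top_f.png'))"
```

```text
ball s end 29.319258593323564 start -21.057251469810264 expect +-27
[273 177  12  15  43]
[293 180  11  14  40]
[235 193   9  13  51]
[236 207   9  13  68]
[272 212   9   8  56]
[290 215   8   8  47]
[ 291  243  115  157 9351]
[  0 343  14  17 155]
[   0  361   59   39 1571]
[335 389  15   4  26]
[317 396   4   4  11]
[346 396   4   4  13]
  45.6  55.6  65.6  75.6  86.2  96.2] used 18 sd 0.20 zero -4.31 centre off mm [ 0.25 -0.22] red raw -37.15 corr -36.88
```

View pics/top_f.png

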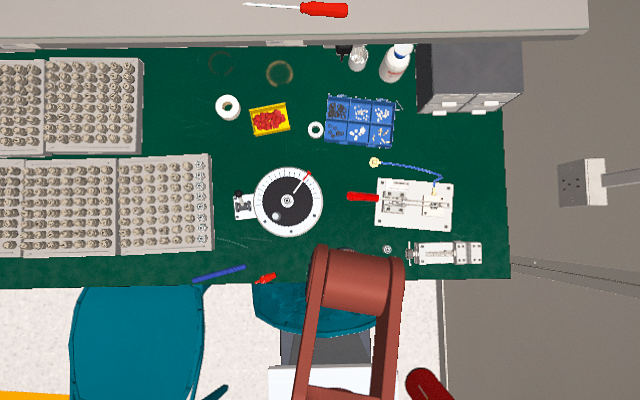

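The ball sits on the far side at its stop, and the only changes in the picture are the index line, peg, lever and arm. The arm is clear at z = 200, so I'm handing in.

```bash
python3 - <<'E'
from station import *
print(sign_off(),get_obs()["t"])
E
```

```text
the job is handed in; nothing more can be done
the job is handed in; nothing more can be done
```

The dial is set on the red line, the clamp lever is over at its stop, and the job was handed in after about 18 s of the 48 s. `sign_off()` gives no verdict, so what follows is from my own checks.

- **Dial:** I pushed the peg clockwise with the closed fingers, about 57°, looking at the dial twice on the way. In the top view, before and after clamping, the index stands at −37.1°. The red line is at −36.9°, from a fit to the scale ticks, so the line ends are well under 1 mm apart.
- **Clamp:** I pushed the lever forwards until the arm stalled at the stop, with about 11 N at the wrist. The ball then measured 29 mm beyond the pivot, against about 27 mm expected.
- **Other things:** Comparing the top pictures from start and end, only the white line, the peg, the lever and the arm had changed. The arm hid part of the front right in the last picture. That covers two of the loose sensor cells and most of the tweezers, so I could not check them there, but no move went near them at bench height. The cell stayed in its nest, and the robot touched nothing at the end.
- **Disagreements:** The two cameras put the dial's centre about 3 mm apart. The scene camera's raw red-line angle was −33.9°, and the tick fit corrected it to −36.4°. A separate circle fit to the stage rim came out about 1.5 mm off centre, so I did not use it.

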